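# Assemble a stoneware totem on the banding wheel

### The arm

A 6-joint arm with a two-finger parallel gripper is mounted at the origin on the work surface. World frame = base frame: x ahead of the robot, y to its left, z up, the work surface at z = 0. Lengths are in m, angles in rad, forces in N, time in s.
With the tool pointing down it reaches from about 0.275 to 0.85 m from the base axis. Payload 19 kg.
Tool frame: the origin (TCP) lies between the finger pads; the fingertips stand manip.tip_reach ahead of it and the grasp point (between the pads) lies 11 mm behind it (manip.tip_reach is the distance from the TCP to the fingertips, in m); z points along the fingers, y is the direction in which the jaws open and shut (so a half turn about z gives the same grasp; the last joint's range is limited). The gripper opens to 85 mm and grips with 20 to 120 N. Pads are 22 mm wide; open, the fingers measure 114 mm over their backs; the gripper's body (76 mm by 85 mm) begins 54 mm behind the grasp point. The pads swing forward as they close: fully open they stand 13 mm farther back than shut.
Start: joints at [-1.328, 0.15, 1.437, -0, 1.554, -0.134], TCP at [0.212, -0.535, 0.215] pointing down, gripper open.
Joint ranges: [-2.8, 2.8], [-0.68, 2.1], [0.12, 2.68], [-1.39, 4.53], [0.16, 2.79], [-2.81, 2.81]. Speed limits (rad/s): [1.89, 1.89, 2.22, 3.01, 3.01, 3.01].

### API

Orientations are given as a unit quaternion [x, y, z, w].
In Python, from workcell import manip gives the robot as it stands.
- The arm moves only by the tool drive_tool, never from a script. Its argument "motion" is a list that holds one entry, the list of rows, each a list of 7 numbers: the opening, from -1 (shut) to 1 (fully open), then the shift along the tool's x, y, z in cm, then the turn, a rotation vector about the tool's x, y, z in rad. A call has 1 to 12 rows; each row shifts and turns the commanded pose from where the row before left it, along the tool's axes as they then stand; what a row does not reach is not made up. A row lasts 1/12 s, in which the tool goes at most 41.7 mm and 7.16 degrees, less where a joint would pass 70% of its speed; a pose out of reach is approached as far as the arm can. A call with a gripper value outside its range is refused whole. The fingers move at their own pace and stop on an object; the grip force is fixed at half the most. Time passes only in rows, so rows that do not move let the fingers close. It gives the time, the measured TCP pose, the force and the opening at its end, in the units of the state.
- manip.read_state(): the state, without advancing time (a new reading comes with each control period).
- manip.snapshot(name): name is "scene" or "top" or "wrist"; returns a dict with "frame" (420x560x3 uint8, blue, green, red), "depth" (420x560 float32, m along the optical axis (not along the pixel's ray), 0 where there is no reading), "camera_matrix" (3x3 intrinsics, pixels), "camera_from_world" (4x4, takes a point from world to camera coordinates). Camera axes: x right, y up, looking along -z (the intrinsics and any distortion apply to the point x, -y, -z); pixel columns grow to the right and rows downward; lengths in m; the calibration is good to about 2 mm. A picture is of the moment at which its call begins.
- manip.hand_in(): hands the job in, once; it reports no verdict.
Trained networks look in the newest picture that a camera, given by its name, has taken for a name from the list of things; names that differ only in an ending like _2 or _b are one class to them, and where a whole thing is asked for, a point or a joint stands for the part that bears it (a point fixed in the world has none). Each returns a list of dicts, best first, with "confidence" (0 to 1); they miss things now and then, are a little off and sometimes report something else, mostly with a low value. They report only what shows in the picture. A call takes as long as a camera call. They do not tell look-alikes from the thing itself.
- manip.look_for(name, camera): "rect" ([left, top, right, bottom] in pixels, round what is visible of it).
- manip.outline_of(name, camera): "pixels" (420x560 bool, what is visible of it) and "rect" ([left, top, right, bottom] in pixels, round what is visible of it).
- manip.mark_of(name, camera): "centre" ([column, row] in pixels: a listed point, or the origin of a listed thing).
The state is a dict: "t": time; "qpos": joint angles; "qvel": joint speeds; "joint_torque": joint torques, N m; "tool_pos": TCP position; "eef_rot": TCP orientation; "wrist_force": force on the tool from outside, world axes, zero at the start; "moment": the same for the moment, N m; "opening": finger opening in m.
Only numpy, scipy, OpenCV 4.12 (cv2) and the standard library are available. Lean on these libraries where they do the work, as an engineer would, in place of code of your own. Each camera call takes 0.05 s, during which the arm holds its last target. There are 200 camera calls.

### The job

Build the little totem: take the three stoneware rings off the sloping peg board and thread them onto the upright steel rod on the banding wheel, the largest first at the bottom, then the middle one, then the smallest, each lying flat on the one below. Lower each piece down the rod rather than letting it drop, and finish by putting the finial knob on the rod's end so that it sits upright and fully down on the smallest ring. Leave the jar of brushes, the white bowl and the kiln prop where they are.

Things in the scene. Friction and masses are not known exactly. Their poses are not given: they have to be found in the camera images.
- large_ring: The largest of three plain terracotta-coloured stoneware rings: 66 mm outside diameter, 18 mm bore, 15 mm thick, about 100 g. Origin at its centre (mid-thickness), z along the bore. Starts with its bore over one of the rack's pegs (which one varies), flat on the sloping board, z leaning 27 degrees from vertical towards the board's lower edge.
- middle_ring: The middle-sized of three plain terracotta-coloured stoneware rings: 54 mm outside diameter, 18 mm bore, 15 mm thick, about 66 g. Origin at its centre (mid-thickness), z along the bore. Starts with its bore over one of the rack's pegs (which one varies), flat on the sloping board, z leaning 27 degrees from vertical towards the board's lower edge.
- small_ring: The smallest of three plain terracotta-coloured stoneware rings: 42 mm outside diameter, 18 mm bore, 15 mm thick, about 36 g. Origin at its centre (mid-thickness), z along the bore. Starts with its bore over one of the rack's pegs (which one varies), flat on the sloping board, z leaning 27 degrees from vertical towards the board's lower edge.
- finial: Terracotta-coloured finial, 46 mm tall, about 60 g, upright on the table. Origin at the centre of its underside, z up. Collar 38 mm in diameter up to 14 mm height, with a blind hole 18 mm wide, 13.5 mm deep in the underside; neck 20 mm in diameter at 19 to 22 mm; round knob 30 mm in diameter, straight-sided from 25 to 40 mm height, tapered above.
- rack: Fixed plywood peg board. Origin at table height under the middle of its face; y along the row of pegs, z up. The flat board, 246 mm along y, 100 mm up the slope, 12 mm thick, rises towards its +x at 27 degrees from level, so its face looks up and towards -x (towards the robot, give or take its yaw). The middle of the face is 80 mm above the origin.
- mid_peg (a point): Foot of the middle peg, in the middle of the rack's face; axes as the rack's. Three wooden pegs, 10 mm in diameter, stand 12 mm out square to the sloping face, here and 86 mm to either side along y. Each ring hangs about 4 mm downhill of its peg's axis and comes off square to the board.
- wheel: Fixed dark steel banding wheel, head 120 mm in diameter with its top 54 mm above the table, carrying a terracotta foot and a steel rod. Origin at table height on the rod's axis, z up. The foot narrows from 46 mm to a flat top 36 mm in diameter, 85 mm above the origin. Once on, the rings' centres are 92.5, 107.5 and 122.5 mm and the finial's underside 130 mm above the origin.
- rod_tip (a point): Top end of the upright steel rod (12 mm in diameter), on its axis, 56 mm above the foot's flat top and 141 mm above the table; its last 3 mm are tapered.
- jar: Bystander: glass jar with two brushes in it, 64 mm in diameter, 85 mm tall (brushes to about 170 mm). Origin at the centre of its underside. Leave alone.
- bowl: Bystander: white ceramic bowl, 110 mm in diameter, 40 mm tall. Origin at the centre of its underside. Leave alone.
- kiln_prop: Bystander: plaster-white kiln prop, an upright cylinder 44 mm in diameter and 60 mm tall. Origin at the centre of its underside. Leave alone.
There are look-alikes about, which are no part of the job. Several things have the shape of the finial; the one meant has the colours described above.

How it is judged:
By the outcome, as a careful person would: the job done as asked, in the order asked, and still so for the second after the job is handed in, with the robot touching nothing.
It also fails if it takes over 72 s, if anything falls off the work surface, if the arm or the gripper's body presses on something with over 40 N, if the wrist force passes 120 N, or if a joint passes its speed limit or range.

## Working session

There is one attempt and no reset: what is moved stays moved. The work goes in short steps, Python scripts to look and compute and a tool call to move; the robot and the scene stay as the last step left them, time stands still between calls to the robot, and variables do not carry over. Pictures are saved under pics/ and viewed, about 8 in all and at most 12, crops included, and the job is handed in when it is done.

Besides the shell and the picture viewer there is one more tool, called after "Emit:" as a command line: name --argument value ..., lists and objects as JSON in quotes. drive_tool: Moves the arm, as the interface text tells. Its arguments: {"type":"object","properties":{"motion":{"type":"array","items":{"type":"array","items":{"type":"array","items":{"type":"number"}}}}},"required":["motion"]}

```bash
mkdir -p pics; ls
cat > h.py <<'E'
import numpy as np, cv2
from workcell import manip
from scipy.spatial.transform import Rotation as R
def world(s,px,depth=None):
    """pixel(s)+depth -> world points"""
    px=np.atleast_2d(px).astype(float); K=s["camera_matrix"]
    if depth is None: depth=s["depth"][px[:,1].round().astype(int),px[:,0].round().astype(int)]
    x=(px[:,0]-K[0,2])/K[0,0]*depth; y=(px[:,1]-K[1,2])/K[1,1]*depth
    c=np.c_[x,-y,-depth,np.ones(len(px))]
    return (np.linalg.inv(s["camera_from_world"])@c.T).T[:,:3]
def cloud(s,mask):
    v,u=np.nonzero(mask&(s["depth"]>0)); return world(s,np.c_[u,v])
def proj(s,P):
    P=np.atleast_2d(P); c=(s["camera_from_world"]@np.c_[P,np.ones(len(P))].T).T
    K=s["camera_matrix"]; return np.c_[K[0,0]*c[:,0]/-c[:,2]+K[0,2],-K[1,1]*c[:,1]/-c[:,2]+K[1,2]]
E
python3 - <<'E'
from h import *
np.set_printoptions(precision=4,suppress=True)
print(manip.tip_reach, manip.read_state())
for cam in ("scene","top"):
    s=manip.snapshot(cam); cv2.imwrite(f"pics/{cam}0.png",s["frame"]); np.savez(f"{cam}0.npz",**s)
    print(cam,s["camera_matrix"].tolist())
    for n in ["large_ring","middle_ring","small_ring","finial","rack","mid_peg","wheel","rod_tip","jar","bowl","kiln_prop"]:
        for m in manip.outline_of(n,cam)[:4]:
            c=cloud(s,m["pixels"])
            print(n,round(m["confidence"],2),np.round(m["rect"]).tolist(), np.median(c,0) if len(c) else None, c.max(0) if len(c) else None)
        for m in manip.mark_of(n,cam)[:3]:
            p=np.clip(np.round(m["centre"]),0,[559,419]); print("   mark",round(m["confidence"],2),np.round(m["centre"],1),world(s,p)[0])
E
```

```text
pics
0.008 {'t': 0.0, 'qpos': array([-1.328 ,  0.1509,  1.438 , -0.    ,  1.5538, -0.134 ]), 'qvel': array([-0.0011,  0.0002,  0.0003,  0.0023,  0.0012, -0.0006]), 'joint_torque': array([ -0.0027, -71.3064, -57.0861,  -0.0005,   0.0092,  -0.    ]), 'tool_pos': array([ 0.2115, -0.5344,  0.2141]), 'eef_rot': array([ 0.9823,  0.1873, -0.    , -0.0006]), 'wrist_force': array([ 0.0568,  0.5646, -0.1715]), 'moment': array([-0.03  , -0.0109, -0.0018]), 'opening': 0.08528561225560845}
scene [[458.52910304817476, 0.0, 281.96537833640997], [0.0, 458.52910304817476, 211.31991214561117], [0.0, 0.0, 1.0]]
large_ring 0.67 [352.0, 243.0, 382.0, 262.0] [0.636  0.2282 0.0951] [0.6543 0.258  0.107 ]
large_ring 0.33 [393.0, 257.0, 411.0, 267.0] [0.6289 0.3116 0.0923] [0.6394 0.3311 0.1005]
   mark 0.65 [362.7 250.6] [0.6437 0.2218 0.1047]
middle_ring 0.7 [317.0, 235.0, 342.0, 250.0] [0.6355 0.1415 0.0926] [0.6515 0.1659 0.1039]
middle_ring 0.56 [304.0, 242.0, 420.0, 316.0] [0.6639 0.2306 0.0121] [0.7072 0.3504 0.1042]
   mark 0.47 [331.3 238.5] [0.6045 0.1342 0.0826]
small_ring 0.51 [393.0, 256.0, 410.
[... 3178 characters left out ...]
rod_tip 0.64 [314.0, 184.0, 348.0, 220.0] [ 0.5775 -0.1729  0.0549] [ 0.6532 -0.1179  0.1448]
   mark 0.68 [336.4 194.3] [ 0.5819 -0.1768  0.1428]
jar 0.87 [267.0, 122.0, 286.0, 152.0] [0.7983 0.012  0.0543] [0.8777 0.0481 0.1737]
jar 0.48 [179.0, 170.0, 254.0, 209.0] [0.6225 0.2273 0.073 ] [0.7074 0.3703 0.1105]
   mark 0.84 [278.1 145.5] [0.7684 0.0099 0.0783]
   mark 0.38 [332.3 205.5] [ 0.5598 -0.1728  0.0503]
bowl 0.89 [135.0, 240.0, 170.0, 277.0] [0.3877 0.452  0.0186] [0.4408 0.5142 0.0491]
   mark 0.83 [154.5 256.5] [0.3984 0.4494 0.0036]
kiln_prop 0.67 [405.0, 267.0, 422.0, 279.0] [ 0.3432 -0.4373  0.0582] [ 0.3659 -0.4201  0.0678]
   mark 0.6 [409.9 271.1] [ 0.337  -0.4201  0.0624]
```

Run:
```python
import cv2,numpy as np
a=cv2.imread("pics/scene0.png"); b=cv2.imread("pics/top0.png")
a=cv2.resize(a[170:330,170:430],None,fx=3,fy=3,interpolation=cv2.INTER_CUBIC)
b=cv2.resize(b[160:280,170:370],None,fx=3.9,fy=3.9,interpolation=cv2.INTER_CUBIC)
cv2.imwrite("pics/a.png",a);cv2.imwrite("pics/b.png",b)
```

```text
(no output)
```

View pics/a.png

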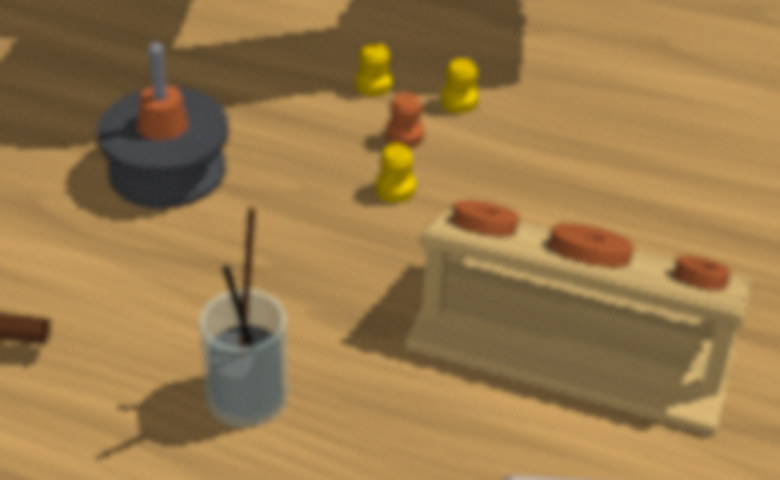

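View pics/b.png

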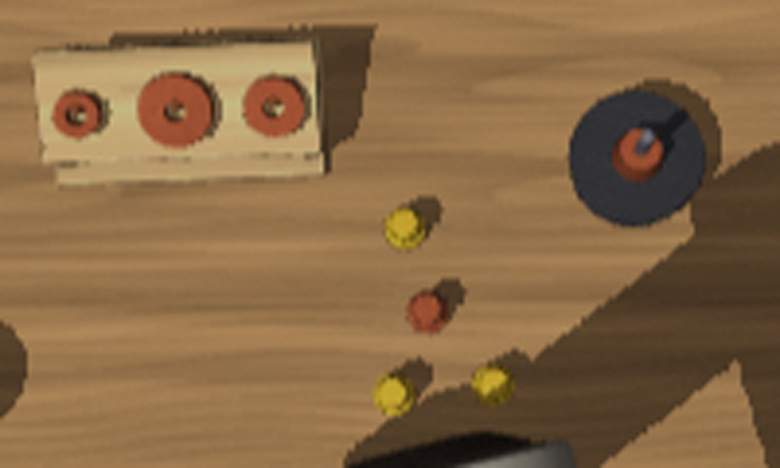

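The terracotta finial is the one at about (0.46, 0.01), and the three with yellow bodies are decoys. The rings sit small, large, middle from left to right in the top view. I'll tilt the tool to the board and go above the rack.

```bash
cat >> h.py <<'E'
def rot(tilt,yaw,spin=0):
    """tool pointing down, tilted (deg) forward about the rack's y, yaw of rack (deg)"""
    return R.from_euler('z',yaw,degrees=True)*R.from_quat([1,0,0,0])*R.from_euler('y',tilt,degrees=True)*R.from_euler('z',spin,degrees=True)
def plan(pos,Rt,n=1,start=None):
    st=manip.read_state(); p0=np.array(st["tool_pos"]); R0=R.from_quat(st["eef_rot"])
    if start is not None: p0,R0=start
    rv=(R0.inv()*Rt).as_rotvec(); d=Rt.inv().apply(np.array(pos)-p0)*100
    print("turn",rv.round(4),"deg",np.degrees(np.linalg.norm(rv)).round(2),"| then shift cm",d.round(2),"norm",np.linalg.norm(d).round(2),"per row/%d"%n,(d/n).round(3))
    return pos,Rt
E
python3 - <<'E'
from h import *
print(rot(27,2.5).as_matrix().round(3))
plan([0.56,0.228,0.25],rot(27,2.5),24)
E
```

```text
[[ 0.89   0.044  0.454]
 [ 0.039 -0.999  0.02 ]
 [ 0.454  0.    -0.891]]
turn [-0.0786  0.4668  0.327 ] deg 32.96 | then shift cm [ 35.59 -74.67  14.17] norm 83.92 per row/24 [ 1.483 -3.111  0.59 ]
```

Emit:
drive_tool --motion '[[[1,0,0,-1,-0.0157,0.0934,0.0654],[1,0,0,-1,-0.0157,0.0934,0.0654],[1,0,0,-1,-0.0157,0.0934,0.0654],[1,0,0,0,-0.0157,0.0934,0.0654],[1,0,0,0,-0.0157,0.0934,0.0654],[1,1.48,-3.1,0.6,0,0,0],[1,1.48,-3.1,0.6,0,0,0],[1,1.48,-3.1,0.6,0,0,0],[1,1.48,-3.1,0.6,0,0,0],[1,1.48,-3.1,0.6,0,0,0],[1,1.48,-3.1,0.6,0,0,0],[1,1.48,-3.1,0.6,0,0,0]]]'

```text
t: 3.3
tool_pos: [0.3108, -0.3119, 0.2541]
eef_rot: [0.972, 0.021, 0.234, -0.005]
wrist_force: [0.5, 0.4, 0.6]
opening: 0.085
```

Emit:
drive_tool --motion '[[[1,1.48,-3.1,0.6,0,0,0],[1,1.48,-3.1,0.6,0,0,0],[1,1.48,-3.1,0.6,0,0,0],[1,1.48,-3.1,0.6,0,0,0],[1,1.48,-3.1,0.6,0,0,0],[1,1.48,-3.1,0.6,0,0,0],[1,1.48,-3.1,0.6,0,0,0],[1,1.48,-3.1,0.6,0,0,0],[1,1.48,-3.1,0.6,0,0,0],[1,1.48,-3.1,0.6,0,0,0],[1,1.48,-3.1,0.6,0,0,0],[1,1.48,-3.1,0.6,0,0,0]]]'

```text
t: 4.3
tool_pos: [0.4763, 0.0467, 0.27]
eef_rot: [0.972, 0.021, 0.233, -0.005]
wrist_force: [1.3, -1.5, 0.3]
opening: 0.0855
```

Run:
```python
from h import *
np.set_printoptions(precision=4,suppress=True)
plan([0.56,0.228,0.25],rot(27,2.5),5)
s=manip.snapshot("wrist"); cv2.imwrite("pics/w0.png",s["frame"]); np.savez("w0.npz",**s)
print(np.linalg.inv(s["camera_from_world"])[:3], manip.read_state()["t"])
for n in ["large_ring","middle_ring","small_ring","mid_peg","rack"]:
    for m in manip.outline_of(n,"wrist")[:3]:
        print(n,round(m["confidence"],2),np.round(m["rect"]).tolist(),np.median(cloud(s,m["pixels"]),0))
    for m in manip.mark_of(n,"wrist")[:2]:
        print("   mark",round(m["confidence"],2),np.round(m["centre"],1))
```

```text
turn [ 0.0003  0.0002 -0.0003] deg 0.03 | then shift cm [  7.25 -17.75   5.93] norm 20.07 per row/5 [ 1.449 -3.55   1.187]
[[ 0.044   0.9796 -0.1961  0.4652]
 [-0.999   0.0431 -0.0085  0.0472]
 [ 0.0001  0.1963  0.9805  0.4425]] 4.35
large_ring 0.57 [105.0, 101.0, 166.0, 158.0] [0.6197 0.2243 0.0914]
   mark 0.74 [134.2 130. ]
   mark 0.3 [163.4 149.8]
middle_ring 0.68 [181.0, 107.0, 231.0, 155.0] [0.6208 0.1392 0.0911]
   mark 0.97 [207.2 130.8]
small_ring 0.79 [41.0, 110.0, 85.0, 147.0] [0.6166 0.3084 0.0893]
   mark 0.63 [ 61.  130.3]
mid_peg 0.9 [30.0, 79.0, 248.0, 189.0] [0.6182 0.2214 0.0721]
   mark 0.95 [137.2 129.3]
   mark 0.34 [306.2 284.7]
rack 0.63 [27.0, 83.0, 251.0, 191.0] [0.6175 0.2209 0.0713]
   mark 0.85 [162.3 149.9]
```

View pics/w0.png

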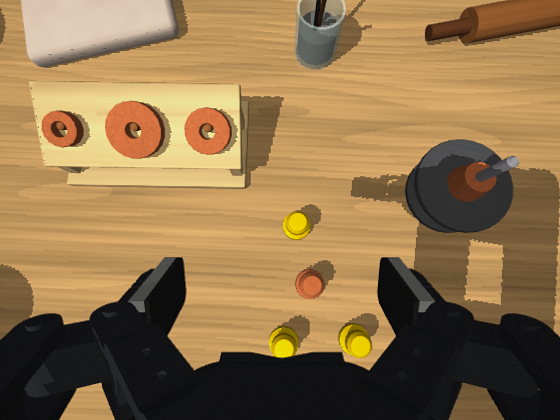

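The wrist view shows the rack at the upper left, with the small ring at (61,130), large at (134,130) and middle at (207,131). The terracotta finial is at (310,284) and the rod tip at about (512,161). Next I'll fit the board, ring, rod and finial geometry from the depth.

```bash
cat >> h.py <<'E'
def terra(s):
    h=cv2.cvtColor(s["frame"],cv2.COLOR_BGR2HSV); return ((h[...,0]<13)&(h[...,1]>140)&(h[...,2]>70))
def comps(s,rect):
    m=np.zeros(s["depth"].shape,np.uint8); l,t,r,b=[int(v) for v in rect]; m[t-3:b+4,l-3:r+4]=1
    n,lab,st,_=cv2.connectedComponentsWithStats(((m>0)&terra(s)).astype(np.uint8)); return lab==1+np.argmax(st[1:,4])
E
python3 - <<'E'
from h import *
np.set_printoptions(precision=4,suppress=True)
s=dict(np.load("w0.npz"))
# board normal: board region minus rings
fr=s["frame"]; hsv=cv2.cvtColor(fr,cv2.COLOR_BGR2HSV)
rings=dict(small=([41,110,85,147],.021),large=([105,101,166,158],.033),middle=([181,107,231,155],.027))
b=np.zeros(s["depth"].shape,bool); b[86:162,38:238]=1
b&=~cv2.dilate(terra(s).astype(np.uint8),np.ones((5,5))).astype(bool)
P=cloud(s,b)
for _ in range(6):
    c=P.mean(0); n=np.linalg.svd(P-c,full_matrices=False)[2][2]; n*=np.sign(n[2]); P=P[abs((P-c)@n)<.004]
print("board n",n,"tilt",np.degrees(np.arccos(n[2])),"yaw",np.degrees(np.arctan2(-n[1],-n[0])),len(P),((P-c)@n).std())
ey=np.cross(n,[0,0,1]); 
Rb=rot(27,2.5); zt=Rb.as_matrix()[:,2]; nn=-zt; X,Y=Rb.as_matrix()[:,0],Rb.as_matrix()[:,1]
print("board height along nn", (P@nn).mean(), "c",c)
for k,(r,rad) in rings.items():
    m=comps(s,r); Q=cloud(s,m); h=(Q@nn); top=np.median(h[h>np.percentile(h,30)])
    Q=Q[abs(h-top)<.004]
    uv=np.c_[Q@X,Q@Y].astype(np.float32); 
    (ce,rr)=cv2.minEnclosingCircle(uv); cen=X*ce[0]+Y*ce[1]+nn*top
    print(k,"top centre",cen,"fit r",rr,"top above board",top-(P@nn).mean())
# finial & rod & fingertips
m=comps(s,[295,268,326,300]); Q=cloud(s,m); T=Q[Q[:,2]>.03]; print("finial",cv2.minEnclosingCircle(T[:,:2].astype(np.float32)),Q[:,2].max(),np.median(T,0))
K=np.zeros(s["depth"].shape,bool); K[145:190,480:530]=1
Q=cloud(s,K); T=Q[Q[:,2]>.134]; print("rod tip",T.mean(0),len(T),Q[:,2].max())
Q=cloud(s,terra(s)&(np.indices(K.shape)[1]>440)&(np.indices(K.shape)[0]<200)&(np.indices(K.shape)[0]>150)); T=Q[(Q[:,2]>.082)&(Q[:,2]<.088)]; print("foot top",len(T),cv2.minEnclosingCircle(T[:,:2].astype(np.float32)))
st=manip.read_state(); K[:]=0; K[250:340,120:440]=1
Q=cloud(s,K); q=R.from_quat(st["eef_rot"]).inv().apply(Q-st["tool_pos"]); q=q[(abs(q[:,1])<.06)&(abs(q[:,0])<.02)&(q[:,2]<.03)]
print("tip z max per side",[np.percentile(q[q[:,1]*sg>.03][:,2],[50,90,99,100]) for sg in(1,-1)],np.abs(q[:,1]).min())
# scene cam cross-checks
E
```

```text
board n [-0.4564 -0.0118  0.8897] tilt 27.162751669400862 yaw 1.487231995640944 8032 0.0007796559792243203
board height along nn -0.21801658970092286 c [0.6363 0.2237 0.0842]
small top centre [0.6151 0.3116 0.0916] fit r 0.021005874499678612 top above board 0.014463872995279375
large top centre [0.6175 0.226  0.0917] fit r 0.03313226252794266 top above board 0.015169275270902588
middle top centre [0.6196 0.14   0.0917] fit r 0.02683371491730213 top above board 0.015866297036915944
finial ((0.4504556953907013, 0.0098531823605299), 0.014936604537069798) 0.04808710059992305 [0.4507 0.0107 0.0449]
rod tip [ 0.5801 -0.1741  0.1388] 142 0.14215398344682945
foot top 579 ((0.5808185935020447, -0.17541614174842834), 0.018643775954842567)
tip z max per side [array([-0.0558, -0.0378, -0.0311, -0.0292]), array([-0.0583, -0.0386, -0.0315, -0.0288])] 0.02329641844790216
```

Run:
```python
from h import *
np.set_printoptions(precision=4,suppress=True)
s=dict(np.load("w0.npz")); st=manip.read_state(); R0=R.from_quat(st["eef_rot"])
for px in [(176,262),(179,270),(165,275),(181,300),(384,262),(395,275),(410,270),(425,298),(150,290)]:
    print(px, R0.inv().apply(world(s,px)-st["tool_pos"])[0])
for y in (.043,-.043):
  for z in (-.01,0,.008): print(y,z,proj(s,st["tool_pos"]+R0.apply([0,y,z]))[0], proj(s,st["tool_pos"]+R0.apply([.011,y,z]))[0])
c=R.from_euler('y',0)
n=-rot(27,1.5).as_matrix()[:,2]; large=np.array([.6175,.226,.0917])
plan(large+n*.05,rot(27,1.5),5)
plan(large+n*.008,rot(27,1.5),5)
```

```text
(176, 262) [ 0.0118 -0.0461 -0.0395]
(179, 270) [ 0.0069 -0.0461 -0.0369]
(165, 275) [ 0.0112 -0.0472 -0.0495]
(181, 300) [-0.0071 -0.0464 -0.037 ]
(384, 262) [ 0.0095  0.0394 -0.0342]
(395, 275) [ 0.0115  0.0387 -0.0494]
(410, 270) [ 0.0076  0.0492 -0.0376]
(425, 298) [ 0.0116  0.0431 -0.0654]
(150, 290) [ 0.0114 -0.0484 -0.0605]
0.043 -0.01 [374.8366 258.4145] [376.6381 237.8048]
0.043 0 [369.6118 250.3829] [371.219  230.8088]
0.043 0.008 [365.8359 244.5785] [367.3097 225.7619]
-0.043 -0.01 [202.8162 257.8733] [201.4239 237.2578]
-0.043 0 [207.2389 249.8737] [206.0034 230.2944]
-0.043 0.008 [210.4352 244.0922] [209.3072 225.2708]
turn [-0.0068  0.0017  0.0131] deg 0.85 | then shift cm [  4.96 -17.84  17.48] norm 25.46 per row/5 [ 0.991 -3.568  3.495]
turn [-0.0068  0.0017  0.0131] deg 0.85 | then shift cm [  4.96 -17.84  21.68] norm 28.51 per row/5 [ 0.991 -3.568  4.335]
```

Emit:
drive_tool --motion '[[[0.7,0,0,0,-0.0068,0.0017,0.0131],[0.7,1,-3.56,1.5,0,0,0],[0.7,1,-3.56,1.5,0,0,0],[0.7,1,-3.56,1.5,0,0,0],[0.7,1,-3.56,1.5,0,0,0],[0.7,1,-3.56,1.5,0,0,0],[0.7,0,0,3,0,0,0],[0.7,0,0,3,0,0,0],[0.7,0,0,3,0,0,0],[0.7,0,0,3,0,0,0],[0.7,0,0,0,0,0,0]]]'

```text
t: 5.77
tool_pos: [0.6031, 0.2247, 0.1123]
eef_rot: [0.973, 0.013, 0.23, -0.002]
wrist_force: [-0.7, 0.6, -1.8]
opening: 0.0724
```

Run:
```python
from h import *
np.set_printoptions(precision=4,suppress=True)
Rt=rot(27,1.5);n=-Rt.as_matrix()[:,2]; large=np.array([.6175,.226,.0917])
plan(large+n*.03,Rt,1)
s=manip.snapshot("wrist"); cv2.imwrite("pics/w1.png",s["frame"]); np.savez("w1.npz",**s)
st=manip.read_state(); R0=R.from_quat(st["eef_rot"])
print(st["opening"],st["tool_pos"],np.linalg.inv(s["camera_from_world"])[:3,3])
dark=(s["frame"].max(2)<75); rr,cc=np.indices(dark.shape); Q=world(s,np.c_[cc[dark],rr[dark]])
q=R0.inv().apply(Q-st["tool_pos"]); q=q[(abs(q[:,1])<.056)&(abs(q[:,0])<.013)&(q[:,2]>-.1)&(q[:,2]<.0)]
for sg in (1,-1):
    a=q[q[:,1]*sg>0]; print(sg,len(a),np.percentile(a[:,2],[50,90,98,99.5]) , np.percentile(abs(a[:,1]),[1,5]))
for m in manip.outline_of("large_ring","wrist")[:2]:
    Q=cloud(s,m["pixels"]&terra(s)); h=Q@n; top=np.median(h); Q=Q[abs(h-top)<.003]
    uv=np.c_[Q@Rt.as_matrix()[:,:2]].astype(np.float32); ce,r=cv2.minEnclosingCircle(uv)
    cen=Rt.as_matrix()[:,0]*ce[0]+Rt.as_matrix()[:,1]*ce[1]+n*top; print("ring",m["confidence"],cen,r,"in tool",R0.inv().apply(cen-st["tool_pos"]))
```

```text
turn [0.0014 0.0072 0.0012] deg 0.42 | then shift cm [ 0.35 -0.1  -0.51] norm 0.63 per row/1 [ 0.352 -0.095 -0.513]
0.07286428846494358 [0.6031 0.2249 0.1152] [0.5932 0.2257 0.2849]
1 11798 [-0.0769 -0.0449 -0.0296 -0.025 ] [0.0007 0.0037]
-1 8790 [-0.0753 -0.0429 -0.0294 -0.0255] [0.0006 0.0029]
ring 0.77 [0.6175 0.2265 0.0914] 0.032887931913137436 in tool [ 0.0022 -0.0012  0.0278]
```

View pics/w1.png

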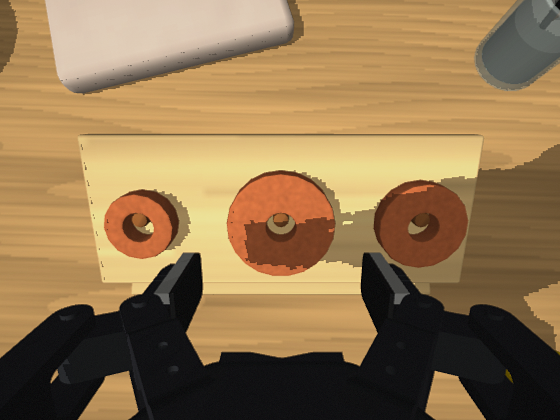

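Emit:
drive_tool --motion '[[[0.7,0.2,-0.1,0,0,0.007,0],[0.7,0,0,1,0,0,0],[0.7,0,0,1,0,0,0],[0.7,0,0,0.5,0,0,0],[0.7,0,0,0,0,0,0],[0.7,0,0,0,0,0,0]]]'

```text
t: 6.37
tool_pos: [0.6169, 0.227, 0.0968]
eef_rot: [0.972, 0.014, 0.236, -0.003]
wrist_force: [0.4, -0.0, 0.2]
opening: 0.0727
```

```bash
cat > look.py <<'E'
from h import *
import sys
np.set_printoptions(precision=4,suppress=True)
s=manip.snapshot("wrist"); cv2.imwrite("pics/%s.png"%sys.argv[1],s["frame"]); np.savez("%s.npz"%sys.argv[1],**s)
st=manip.read_state(); R0=R.from_quat(st["eef_rot"]); Rt=R0
print(st["t"],st["opening"],st["tool_pos"],st["wrist_force"])
dark=(s["frame"].max(2)<75); rr,cc=np.indices(dark.shape); Q=world(s,np.c_[cc[dark],rr[dark]])
q=R0.inv().apply(Q-st["tool_pos"]); q=q[(abs(q[:,1])<.056)&(abs(q[:,0])<.015)&(q[:,2]>-.1)&(q[:,2]<.0)]
for sg in (1,-1):
    a=q[q[:,1]*sg>.01]; z=np.percentile(a[:,2],99.5); t=a[a[:,2]>z-.004]; print("tip",sg,z,"x range",np.percentile(t[:,0],[2,98]),"y",np.percentile(t[:,1],[2,98]))
if len(sys.argv)>2:
  n=-R0.as_matrix()[:,2]
  for m in manip.outline_of(sys.argv[2],"wrist")[:2]:
    Q=cloud(s,m["pixels"]&terra(s)); h=Q@n; top=np.median(h); Q=Q[abs(h-top)<.003]
    uv=np.c_[Q@R0.as_matrix()[:,:2]].astype(np.float32); ce,r=cv2.minEnclosingCircle(uv)
    cen=R0.as_matrix()@np.r_[ce,-top]; print("ring",m["confidence"],cen,"r",r,"in tool",R0.inv().apply(cen-st["tool_pos"]))
E
python3 look.py w2 large_ring
```

```text
6.4167 0.07264133058695547 [0.6169 0.2271 0.0972] [ 0.7077 -1.182   0.0139]
tip 1 -0.026480435812696695 x range [-0.0102  0.0107] y [0.0352 0.0384]
tip -1 -0.02743833695261138 x range [-0.0094  0.0109] y [-0.0385 -0.0367]
ring 0.92 [0.6175 0.2263 0.0913] r 0.03287234902381897 in tool [-0.0022  0.0008  0.0055]
ring 0.55 [0.623  0.2266 0.0901] r 0.09017661213874817 in tool [0.0021 0.0007 0.0091]
```

View pics/w2.png

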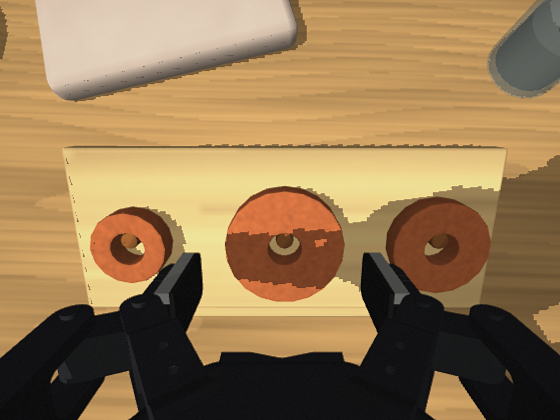

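Emit:
drive_tool --motion '[[[0.7,-0.2,0.08,0.5,0,0,0],[0.7,0,0,0.5,0,0,0],[0.7,0,0,0.4,0,0,0],[0.7,0,0,0,0,0,0],[0.7,0,0,0,0,0,0]]]'

```text
t: 6.88
tool_pos: [0.6216, 0.2264, 0.0834]
eef_rot: [0.972, 0.014, 0.236, -0.003]
wrist_force: [0.1, -0.2, 0.3]
opening: 0.0723
```

```bash
python3 look.py w3 large_ring
python3 - <<'E'
from h import *
s=manip.snapshot("scene"); st=manip.read_state(); R0=R.from_quat(st["eef_rot"])
im=s["frame"].copy()
for z in (-.04,-.027,0,.008):
    for y in (.036,-.036):
        p=proj(s,st["tool_pos"]+R0.apply([0,y,z]))[0]; cv2.circle(im,tuple(((p-[300,170])*6).astype(int)) if 0 else tuple(p.round().astype(int)),0,(0,255,0),-1)
a=np.hstack([s["frame"][190:290,300:430],im[190:290,300:430]]); cv2.imwrite("pics/s3.png",cv2.resize(a,None,fx=3,fy=3,interpolation=cv2.INTER_NEAREST))
E
```

```text
6.9333 0.07226557910323922 [0.6216 0.2264 0.0837] [-0.1579 -0.4903 -0.4687]
tip 1 -0.026704173606471843 x range [-0.01    0.0109] y [0.0352 0.0401]
tip -1 -0.027457597692981842 x range [-0.009  0.011] y [-0.0389 -0.0368]
ring 0.67 [0.6173 0.2262 0.0912] r 0.03306345269083977 in tool [-0.0004  0.0001 -0.0087]
```

View pics/s3.png

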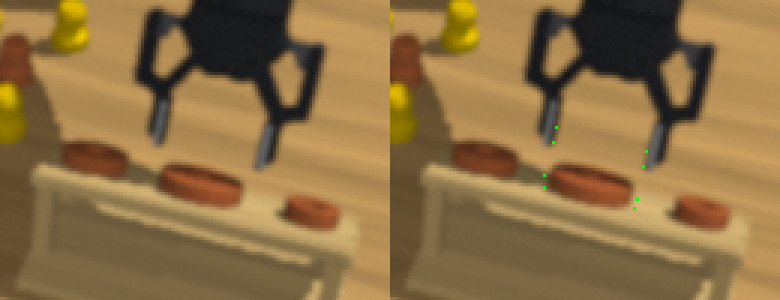

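The scene view settles it. The fingertips are about 27 mm behind the reported TCP at this opening, not 8 mm ahead of it, and the wrist depth agrees. I'll work from the measured tips: descend 28 mm, stopping about 4 mm short of the board.

Emit:
drive_tool --motion '[[[0.7,0,0,1,0,0,0],[0.7,0,0,1,0,0,0],[0.7,0,0,0.5,0,0,0],[0.7,0,0,0.2,0,0,0],[0.7,0,0,0,0,0,0],[0.7,0,0,0,0,0,0]]]'

```text
t: 7.53
tool_pos: [0.634, 0.2268, 0.0596]
eef_rot: [0.972, 0.014, 0.236, -0.003]
wrist_force: [0.3, 0.2, 0.1]
opening: 0.073
```

```bash
python3 look.py w4 large_ring
```

```text
7.5833 0.07263860291389991 [0.6341 0.2268 0.06  ] [-0.7402  0.5799  0.0955]
tip 1 -0.02667290753366027 x range [-0.0103  0.0108] y [0.0352 0.0391]
tip -1 -0.026975219495539913 x range [-0.0096  0.0109] y [-0.0385 -0.0368]
```

Emit:
drive_tool --motion '[[[0.7,0,0,0.1,0,0,0],[0.3,0,0,0,0,0,0],[0.3,0,0,0,0,0,0],[0.3,0,0,0,0,0,0],[0.3,0,0,0,0,0,0],[0.3,0,0,0,0,0,0]]]'

```text
t: 8.13
tool_pos: [0.6343, 0.227, 0.0599]
eef_rot: [0.971, 0.014, 0.237, -0.003]
wrist_force: [-13.3, -1.3, 12.5]
opening: 0.0643
```

```bash
python3 look.py w5; python3 -c "
from h import *
Rt=rot(27,1.5); v=rot(0,0)
plan([.58,-.1748,.25],v,1)"
```

```text
8.1833 0.0644850562286733 [0.6343 0.227  0.0599] [-13.5803  -2.3093  14.1315]
tip 1 -0.0310099937833531 x range [-0.0103  0.0113] y [0.0302 0.0444]
tip -1 -0.031066717942190968 x range [-0.0087  0.0113] y [-0.0458 -0.0329]
turn [-0.007  -0.4783  0.0277] deg 27.46 | then shift cm [ -5.43  40.18 -19.01] norm 44.78 per row/1 [ -5.429  40.176 -19.008]
```

Emit:
drive_tool --motion '[[[0.3,0,0,-0.5,0,0,0],[0.3,0,0,-1,0,0,0],[0.3,0,0,-1.5,0,0,0],[0.3,0,0,-2,0,0,0],[0.3,0,0,-3,0,0,0],[0.3,0,0,-3,0,0,0],[0.3,0,0,-3,0,0,0],[0.3,0,0,-3,0,0,0],[0.3,0,0,0,0,0,0]]]'

```text
t: 8.93
tool_pos: [0.556, 0.2253, 0.2167]
eef_rot: [0.971, 0.014, 0.24, -0.005]
wrist_force: [0.6, 0.7, 0.1]
opening: 0.0644
```

```bash
python3 look.py w6 large_ring; python3 -c "
from h import *
plan([.58,-.1748,.25],rot(0,0),1)"
```

```text
8.9833 0.06415305161844354 [0.5563 0.2251 0.2139] [-0.3176  0.065  -1.0055]
tip 1 -0.033862290541015715 x range [-0.0076  0.0124] y [0.0304 0.0435]
tip -1 -0.033871511278029905 x range [-0.0069  0.0123] y [-0.0459 -0.033 ]
ring 0.71 [0.5386 0.2256 0.2475] r 0.03313557058572769 in tool [ 0.     -0.0011 -0.038 ]
turn [-0.0077 -0.4803  0.028 ] deg 27.57 | then shift cm [ 2.38 39.97 -3.84] norm 40.22 per row/1 [ 2.384 39.967 -3.844]
```

Emit:
drive_tool --motion '[[[0.3,0,0,0,-0.0015,-0.096,0.0056],[0.3,0,0,0,-0.0015,-0.096,0.0056],[0.3,0,0,0,-0.0015,-0.096,0.0056],[0.3,0,0,0,-0.0015,-0.096,0.0056],[0.3,0,0,0,-0.0015,-0.096,0.0056],[0.3,0.2,3.3,0.3,0,0,0],[0.3,0.2,3.3,0.3,0,0,0],[0.3,0.2,3.3,0.3,0,0,0],[0.3,0.2,3.3,0.3,0,0,0],[0.3,0.2,3.3,0.3,0,0,0],[0.3,0.2,3.3,0.3,0,0,0]]]'

```text
t: 9.95
tool_pos: [0.5678, 0.0249, 0.1904]
eef_rot: [1.0, -0.0, -0.002, 0.0]
wrist_force: [1.1, 0.5, -1.2]
opening: 0.0645
```

Emit:
drive_tool --motion '[[[0.3,0.2,3.3,0.3,0,0,0],[0.3,0.2,3.3,0.3,0,0,0],[0.3,0.2,3.3,0.3,0,0,0],[0.3,0.2,3.3,0.3,0,0,0],[0.3,0.2,3.3,0.3,0,0,0],[0.3,0.2,3.3,0.3,0,0,0],[0.3,0,0,0,0,0,0],[0.3,0,0,0,0,0,0]]]'

```text
t: 10.62
tool_pos: [0.5795, -0.173, 0.1721]
eef_rot: [1.0, -0.002, -0.002, -0.0]
wrist_force: [0.2, 0.6, -0.7]
opening: 0.0644
```

```bash
python3 look.py w7 large_ring
python3 - <<'E'
from h import *
plan([.58,-.1748,.17],rot(0,0),1)
s=np.load("w7.npz")
st=manip.read_state()
# terracotta high points = ring ; plane normal
Q=cloud(s,terra(s)); Q=Q[(Q[:,2]>st["tool_pos"][2]+.03)&(np.linalg.norm(Q[:,:2]-st["tool_pos"][:2],axis=1)<.045)]
c=Q.mean(0)
for _ in range(4): 
    n=np.linalg.svd(Q-c,full_matrices=False)[2][2]; n*=np.sign(n[2]); Q=Q[abs((Q-c)@n)<.003]; c=Q.mean(0)
print("ring normal",n.round(3), Q[:,2].min(),Q[:,2].max(),len(Q),cv2.minEnclosingCircle(Q[:,:2].astype(np.float32)))
t=manip.snapshot("scene")
Q=cloud(t,np.ones(t["depth"].shape,bool)); 
for c,zlo,zhi in (([.58,-.175],.12,.1395),):
    T=Q[(np.linalg.norm(Q[:,:2]-c,axis=1)<.025)&(Q[:,2]>zlo)&(Q[:,2]<zhi)]; print("rod scene",T.mean(0),len(T))
Q=cloud(s,np.ones(s["depth"].shape,bool)); T=Q[(np.linalg.norm(Q[:,:2]-[.58,-.175],axis=1)<.02)&(Q[:,2]>.13)&(Q[:,2]<.145)]; print("rod wrist",T.mean(0) if len(T) else 0,len(T))
im=t["frame"]; cv2.imwrite("pics/s7.png",cv2.resize(im[130:250,150:310],None,fx=4,fy=4))
E
```

```text
10.6667 0.06401179523054566 [ 0.5797 -0.1718  0.1726] [ 0.1287  0.1025 -0.3322]
tip 1 -0.030450623494927588 x range [-0.0081  0.0113] y [0.0323 0.0452]
tip -1 -0.030688855862865967 x range [-0.0081  0.0114] y [-0.0447 -0.0316]
ring 0.94 [ 0.5792 -0.1727  0.2074] r 0.03336633741855621 in tool [-0.0007  0.0009 -0.0348]
turn [-0.0003  0.0036 -0.0007] deg 0.21 | then shift cm [0.02 0.37 0.31] norm 0.48 per row/1 [0.015 0.373 0.308]
ring normal [0.016 0.    1.   ] 0.2039397891467415 0.2096870805397503 15143 ((0.579090416431427, -0.17182128131389618), 0.033410727977752686)
rod scene [ 0.58431072 -0.17548369  0.13104852] 31
rod wrist 0 0
```

View pics/s7.png

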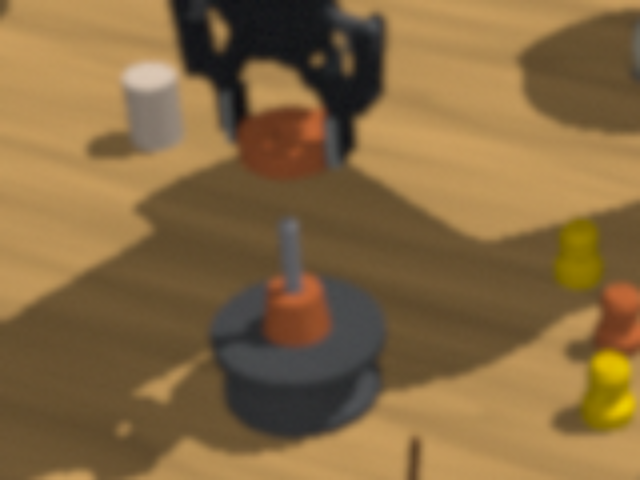

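Large ring is held level over the rod, its centre at (0.579, -0.1725) and underside at 0.192. I put the rod axis at (0.581, -0.1755) from the two views. Shifting across and lowering to just above the tip.

Emit:
drive_tool --motion '[[[0.3,0.18,0.3,0,0,0,0],[0.3,0,0,1,0,0.003,0],[0.3,0,0,1.5,0,0,0],[0.3,0,0,1.5,0,0,0],[0.3,0,0,0.5,0,0,0],[0.3,0,0,0,0,0,0],[0.3,0,0,0,0,0,0]]]'

```text
t: 11.35
tool_pos: [0.582, -0.1742, 0.1293]
eef_rot: [1.0, -0.0, 0.0, 0.0]
wrist_force: [-0.1, 0.4, -1.2]
opening: 0.0646
```

```bash
python3 look.py w8 large_ring
python3 - <<'E'
from h import *
s=np.load("w8.npz"); im=s["frame"]; cv2.imwrite("pics/w8c.png",cv2.resize(im[180:330,180:380],None,fx=4,fy=4))
for z in (.155,.17): print(proj(s,[.581,-.1755,.141]))
E
```

```text
11.4 0.06446966421661372 [ 0.5822 -0.1743  0.1298] [ 0.4071 -0.7193 -1.1618]
tip 1 -0.03111669776001757 x range [-0.0106  0.0112] y [0.0308 0.0439]
tip -1 -0.03073355425403211 x range [0.0004 0.0113] y [-0.0459 -0.0329]
[[285.75971861 260.81143265]]
[[285.75971861 260.81143265]]
```

View pics/w8c.png

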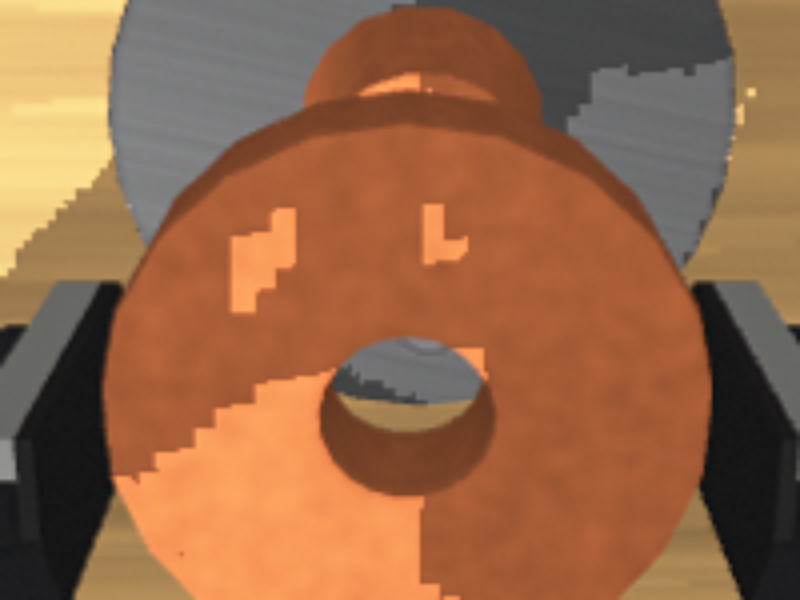

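Through the bore, the rod tip's near edge shows at about px (287,268). I predicted (286,269), so the ring is aligned and can go down.

Emit:
drive_tool --motion '[[[0.3,0,0.05,0.7,0,0,0],[0.3,0,0,0.8,0,0,0],[0.3,0,0,0.8,0,0,0],[0.3,0,0,0.8,0,0,0],[0.3,0,0,0.8,0,0,0],[0.3,0,0,0.8,0,0,0],[0.3,0,0,0.8,0,0,0],[0.3,0,0,0.5,0,0,0],[0.3,0,0,0.2,0,0,0],[0.3,0,0,0,0,0,0]]]'

```text
t: 12.28
tool_pos: [0.5818, -0.1749, 0.0666]
eef_rot: [1.0, -0.0, 0.0, 0.0]
wrist_force: [-1.0, 0.3, -1.2]
opening: 0.0642
```

Emit:
drive_tool --motion '[[[0.3,0,0,0.1,0,0,0],[0.3,0,0,0.1,0,0,0],[0.3,0,0,0,0,0,0]]]'

```text
t: 12.53
tool_pos: [0.5821, -0.175, 0.0653]
eef_rot: [1.0, -0.0, 0.001, 0.0]
wrist_force: [0.1, 0.4, -1.2]
opening: 0.0643
```

Emit:
drive_tool --motion '[[[0.3,0,0,0.1,0,0,0],[0.3,0,0,0.05,0,0,0],[0.3,0,0,0,0,0,0]]]'

```text
t: 12.78
tool_pos: [0.582, -0.1751, 0.0641]
eef_rot: [1.0, -0.0, 0.001, 0.0]
wrist_force: [-2.0, -0.3, 3.6]
opening: 0.0639
```

Emit:
drive_tool --motion '[[[0.75,0,0,0,0,0,0],[0.75,0,0,0,0,0,0],[0.75,0,0,0,0,0,0],[0.75,0,0,-1,0,0,0],[0.75,0,0,-2,0,0,0],[0.75,0,0,-3,0,0,0],[0.75,0,0,-3,0,0,0],[0.6,0,0,-3,0,0,0]]]'

```text
t: 13.45
tool_pos: [0.5816, -0.1748, 0.1858]
eef_rot: [1.0, -0.0, 0.001, 0.0]
wrist_force: [0.4, -1.2, 0.2]
opening: 0.0685
```

Run:
```python
from h import *
Rt=rot(27,1.5);n=-Rt.as_matrix()[:,2]; m=np.array([.6196,.140,.0917])
plan(m+n*.02,Rt,10)
s=manip.snapshot("wrist")
Q=cloud(s,terra(s)); Q=Q[(Q[:,2]>.093)&(np.linalg.norm(Q[:,:2]-[.581,-.1755],axis=1)<.045)]; print("placed",len(Q),np.percentile(Q[:,2],[2,50,98]),cv2.minEnclosingCircle(Q[:,:2].astype(np.float32)))
```

```text
turn [ 0.007   0.4702 -0.026 ] deg 26.99 | then shift cm [ -0.15 -31.37   8.48] norm 32.5 per row/10 [-0.015 -3.137  0.848]
placed 4511 [0.09761358 0.09942534 0.10080945] ((0.581585168838501, -0.17416813969612122), 0.03289484605193138)
```

Emit:
drive_tool --motion '[[[0.41,0,0,0,0.0014,0.094,-0.0052],[0.41,0,0,0,0.0014,0.094,-0.0052],[0.41,0,0,0,0.0014,0.094,-0.0052],[0.41,0,0,0,0.0014,0.094,-0.0052],[0.41,0,0,0,0.0014,0.094,-0.0052],[0.41,0,-3.4,0,0,0,0],[0.41,0,-3.4,0,0,0,0],[0.41,0,-3.4,0,0,0,0],[0.41,0,-3.4,0,0,0,0],[0.41,0,-3.4,0,0,0,0],[0.41,0,-3.4,0,0,0,0]]]'

```text
t: 14.42
tool_pos: [0.5762, 0.0305, 0.1846]
eef_rot: [0.972, 0.013, 0.234, -0.003]
wrist_force: [0.5, -0.8, 0.3]
opening: 0.0604
```

Emit:
drive_tool --motion '[[[0.41,0,-3.4,1.5,0,0,0],[0.41,0,-3.4,2,0,0,0],[0.41,0,-3.4,2.5,0,0,0],[0.41,0,-1,2.5,0,0,0],[0.41,0,0,0,0,0,0],[0.41,0,0,0,0,0,0]]]'

```text
t: 14.92
tool_pos: [0.6115, 0.1423, 0.1073]
eef_rot: [0.973, 0.014, 0.232, -0.003]
wrist_force: [0.3, 0.2, 0.4]
opening: 0.0604
```

```bash
python3 look.py w9 middle_ring
python3 - <<'E'
from h import *
Rt=rot(27,1.5);n=-Rt.as_matrix()[:,2]; m=np.array([.6196,.140,.0917])
plan(m-n*.0345,Rt)
E
```

```text
14.9667 0.059863636710233134 [0.612  0.1416 0.1086] [ 0.3556 -0.6597  1.12  ]
tip 1 -0.023908247977816148 x range [-0.0109  0.0104] y [0.0283 0.0339]
tip -1 -0.02491864405956831 x range [-0.0101  0.0101] y [-0.0427 -0.0315]
ring 0.62 [0.6199 0.1405 0.0913] r 0.026908578351140022 in tool [-0.0008  0.0013  0.019 ]
turn [ 0.     -0.0007 -0.0003] deg 0.04 | then shift cm [-0.15  0.13  5.36] norm 5.37 per row/1 [-0.149  0.131  5.362]
```

Emit:
drive_tool --motion '[[[0.41,-0.1,0.13,1,0,0,0],[0.41,0,0,1.5,0,0,0],[0.41,0,0,1.5,0,0,0],[0.41,0,0,1,0,0,0],[0.41,0,0,0.3,0,0,0],[0.41,0,0,0,0,0,0],[0,0,0,0,0,0,0],[0,0,0,0,0,0,0],[0,0,0,0,0,0,0],[0,0,0,0,0,0,0]]]'

```text
t: 15.85
tool_pos: [0.6354, 0.1408, 0.0616]
eef_rot: [0.972, 0.013, 0.234, -0.003]
wrist_force: [-7.1, -2.0, 7.6]
opening: 0.0523
```

Emit:
drive_tool --motion '[[[0,0,0,-0.5,0,0,0],[0,0,0,-1,0,0,0],[0,0,0,-1.5,0,0,0],[0,0,0,-2,0,0,0],[0,0,0,-3,0,0,0],[0,0,0,-3,0,0,0],[0,0,0,-3,0,0,0],[0,0,0,0,-0.0014,-0.094,0.0052],[0,0,0,0,-0.0014,-0.094,0.0052],[0,0,0,0,-0.0014,-0.094,0.0052],[0,0,0,0,-0.0014,-0.094,0.0052],[0,0,0,0,-0.0014,-0.094,0.0052]]]'

```text
t: 16.85
tool_pos: [0.5714, 0.1394, 0.1872]
eef_rot: [1.0, -0.0, -0.001, 0.0]
wrist_force: [-0.4, 0.4, -0.3]
opening: 0.0522
```

Emit:
drive_tool --motion '[[[0,0,3.2,0,0,0,0],[0,0,3.2,0,0,0,0],[0,0,3.2,0,0,0,0],[0,0,3.2,0,0,0,0],[0,0,3.2,0,0,0,0],[0,0,3.2,0,0,0,0],[0,0,3.2,0,0,0,0],[0,0,3.2,0,0,0,0],[0,0,3.2,0,0,0,0],[0,0,2.8,0,0,0,0],[0,0,0,0,0,0,0],[0,0,0,0,0,0,0]]]'

```text
t: 17.85
tool_pos: [0.5711, -0.1779, 0.1861]
eef_rot: [1.0, -0.001, 0.001, 0.0]
wrist_force: [0.2, 0.4, -0.0]
opening: 0.0519
```

```bash
python3 look.py w10 middle_ring
python3 - <<'E'
from h import *
plan([.581,-.1755,.13],rot(0,0),1)
E
```

```text
17.9 0.05190313110369384 [ 0.5712 -0.1768  0.1861] [-0.1889 -0.046  -1.1639]
tip 1 -0.029000511088147496 x range [-0.0094  0.0113] y [0.0261 0.0391]
tip -1 -0.028907856594624845 x range [-0.0088  0.0113] y [-0.0387 -0.0256]
ring 0.68 [ 0.5712 -0.1771  0.2195] r 0.027195967733860016 in tool [-0.      0.0003 -0.0334]
turn [ 0.0005 -0.0014 -0.0003] deg 0.09 | then shift cm [ 0.96 -0.07  5.61] norm 5.69 per row/1 [ 0.961 -0.071  5.607]
```

Emit:
drive_tool --motion '[[[0,1,-0.13,1,0,0,0],[0,0,0,2,0,0,0],[0,0,0,2,0,0,0],[0,0,0,0.6,0,0,0],[0,0,0,0,0,0,0],[0,0,0,0,0,0,0]]]'

```text
t: 18.45
tool_pos: [0.5819, -0.1749, 0.1299]
eef_rot: [1.0, 0.0, 0.0, 0.0]
wrist_force: [0.2, 0.3, -0.1]
opening: 0.052
```

Same TCP xy as for the first ring, so I'm lowering.

Emit:
drive_tool --motion '[[[0,-0.05,0.05,0.7,0,0,0],[0,0,0,0.8,0,0,0],[0,0,0,0.8,0,0,0],[0,0,0,0.8,0,0,0],[0,0,0,0.8,0,0,0],[0,0,0,0.5,0,0,0],[0,0,0,0.2,0,0,0],[0,0,0,0.05,0,0,0],[0,0,0,0,0,0,0]]]'

```text
t: 19.2
tool_pos: [0.5812, -0.1761, 0.083]
eef_rot: [1.0, -0.0, 0.001, 0.0]
wrist_force: [-0.2, -0.3, -0.4]
opening: 0.0522
```

Emit:
drive_tool --motion '[[[0,0,0,0.1,0,0,0],[0,0,0,0.05,0,0,0],[0,0,0,0.05,0,0,0],[0,0,0,0,0,0,0]]]'

```text
t: 19.53
tool_pos: [0.5811, -0.1761, 0.081]
eef_rot: [1.0, -0.0, 0.0, 0.0]
wrist_force: [-0.5, -0.3, 0.3]
opening: 0.0522
```

Emit:
drive_tool --motion '[[[0,0,0,0.05,0,0,0],[0,0,0,0.05,0,0,0],[0,0,0,0.05,0,0,0],[0,0,0,0,0,0,0]]]'

```text
t: 19.87
tool_pos: [0.5813, -0.1761, 0.0808]
eef_rot: [1.0, -0.0, 0.001, 0.001]
wrist_force: [-6.8, 1.9, 14.7]
opening: 0.0521
```

Contact at the expected height. Releasing to 60 mm and retracting.

Emit:
drive_tool --motion '[[[0.45,0,0,-0.1,0,0,0],[0.45,0,0,0,0,0,0],[0.45,0,0,0,0,0,0],[0.45,0,0,-1,0,0,0],[0.45,0,0,-2,0,0,0],[0.45,0,0,-3,0,0,0],[0.45,0,0,-3,0,0,0],[0.45,0,0,-1.5,0,0,0],[0.45,0,0,0,0,0,0]]]'

```text
t: 20.62
tool_pos: [0.5823, -0.1765, 0.1903]
eef_rot: [1.0, -0.0, 0.003, 0.002]
wrist_force: [0.1, 0.0, -0.3]
opening: 0.0621
```

Run:
```python
from h import *
Rt=rot(27,1.5);n=-Rt.as_matrix()[:,2]; m=np.array([.6151,.3116,.0916])
plan(m+n*.02,Rt,14)
s=manip.snapshot("wrist")
Q=cloud(s,terra(s)); Q=Q[(np.linalg.norm(Q[:,:2]-[.581,-.1755],axis=1)<.045)]
for lo,hi in ((.094,.104),(.109,.12)):
    T=Q[(Q[:,2]>lo)&(Q[:,2]<hi)]; print("placed",len(T),np.percentile(T[:,2],[2,50,98]),cv2.minEnclosingCircle(T[:,:2].astype(np.float32)))
```

```text
turn [ 0.0094  0.4648 -0.0253] deg 26.68 | then shift cm [ -0.42 -48.71   8.87] norm 49.51 per row/14 [-0.03  -3.479  0.633]
placed 1145 [0.09589705 0.09933693 0.10182946] ((0.5814872980117798, -0.1740190088748932), 0.03289514780044556)
placed 3090 [0.11223235 0.11443203 0.11576462] ((0.5814024209976196, -0.1755254864692688), 0.027144430205225945)
```

Emit:
drive_tool --motion '[[[0.13,0,0,0,0.0019,0.093,-0.005],[0.13,0,0,0,0.0019,0.093,-0.005],[0.13,0,0,0,0.0019,0.093,-0.005],[0.13,0,0,0,0.0019,0.093,-0.005],[0.13,0,0,0,0.0019,0.093,-0.005],[0.13,0,-3.5,0,0,0,0],[0.13,0,-3.5,0,0,0,0],[0.13,0,-3.5,0,0,0,0],[0.13,0,-3.5,0,0,0,0],[0.13,0,-3.5,0,0,0,0],[0.13,0,-3.5,0,0,0,0]]]'

```text
t: 21.58
tool_pos: [0.5748, 0.0354, 0.1854]
eef_rot: [0.973, 0.012, 0.231, -0.004]
wrist_force: [0.5, -0.7, 0.4]
opening: 0.0483
```

Emit:
drive_tool --motion '[[[0.13,0,-3.5,0,0,0,0],[0.13,0,-3.5,0,0,0,0],[0.13,0,-3.5,0,0,0,0],[0.13,0,-3.5,0,0,0,0],[0.13,0,-3.5,1.5,0,0,0],[0.13,0,-3.5,2,0,0,0],[0.13,-0.2,-3.5,2.5,0,0,0],[0.13,-0.2,-3.2,2.8,0,0,0],[0.13,0,0,0,0,0,0],[0.13,0,0,0,0,0,0],[0.13,0,0,0,0,0,0]]]'

```text
t: 22.5
tool_pos: [0.6036, 0.3099, 0.1072]
eef_rot: [0.973, 0.013, 0.23, -0.004]
wrist_force: [-0.1, 0.9, 0.9]
opening: 0.0479
```

```bash
python3 look.py w11 small_ring
python3 - <<'E'
from h import *
Rt=rot(27,1.5);n=-Rt.as_matrix()[:,2]; m=np.array([.6151,.3116,.0916])
plan(m-n*.0345,Rt)
E
```

```text
22.55 0.04804189395939644 [0.6039 0.3095 0.1083] [ 0.1352 -0.5138 -0.8461]
tip 1 -0.022938887247078866 x range [-0.0102  0.0105] y [0.0227 0.0341]
tip -1 -0.02435466325869361 x range [-0.0102  0.0104] y [-0.0369 -0.0252]
ring 0.64 [0.6153 0.3124 0.0913] r 0.020839562639594078 in tool [ 0.0025 -0.0025  0.0204]
turn [-0.0024  0.004  -0.0025] deg 0.3 | then shift cm [ 0.19 -0.19  5.49] norm 5.5 per row/1 [ 0.193 -0.195  5.491]
```

Emit:
drive_tool --motion '[[[0.13,0.2,-0.22,1,-0.0024,0.004,-0.0025],[0.13,0,0,1.5,0,0,0],[0.13,0,0,1.5,0,0,0],[0.13,0,0,1,0,0,0],[0.13,0,0,0.35,0,0,0],[0.13,0,0,0,0,0,0],[-0.4,0,0,0,0,0,0],[-0.4,0,0,0,0,0,0],[-0.4,0,0,0,0,0,0],[-0.4,0,0,0,0,0,0]]]'

```text
t: 23.43
tool_pos: [0.6302, 0.3132, 0.0625]
eef_rot: [0.972, 0.013, 0.234, -0.003]
wrist_force: [-19.3, -2.4, 23.9]
opening: 0.0405
```

Emit:
drive_tool --motion '[[[-0.4,0,0,-0.5,0,0,0],[-0.4,0,0,-1,0,0,0],[-0.4,0,0,-1.5,0,0,0],[-0.4,0,0,-2,0,0,0],[-0.4,0,0,-3,0,0,0],[-0.4,0,0,-3,0,0,0],[-0.4,0,0,-3.5,0,0,0],[-0.4,0,0,0,-0.0014,-0.094,0.0052],[-0.4,0,0,0,-0.0014,-0.094,0.0052],[-0.4,0,0,0,-0.0014,-0.094,0.0052],[-0.4,0,0,0,-0.0014,-0.094,0.0052],[-0.4,0,0,0,-0.0014,-0.094,0.0052]]]'

```text
t: 24.43
tool_pos: [0.5638, 0.3114, 0.192]
eef_rot: [1.0, 0.0, -0.002, 0.0]
wrist_force: [0.2, 0.2, -0.0]
opening: 0.0398
```

Emit:
drive_tool --motion '[[[-0.4,0.1,3.5,0,0,0,0],[-0.4,0.1,3.5,0,0,0,0],[-0.4,0.1,3.5,0,0,0,0],[-0.4,0.1,3.5,0,0,0,0],[-0.4,0.1,3.5,0,0,0,0],[-0.4,0.1,3.5,0,0,0,0],[-0.4,0.1,3.5,0,0,0,0],[-0.4,0.1,3.5,0,0,0,0],[-0.4,0.1,3.5,0,0,0,0],[-0.4,0.1,3.5,0,0,0,0],[-0.4,0.1,3.5,0,0,0,0],[-0.4,0.1,3.5,0,0,0,0]]]'

```text
t: 25.43
tool_pos: [0.5757, -0.1102, 0.1915]
eef_rot: [1.0, 0.0, 0.0, 0.001]
wrist_force: [-0.1, 0.1, -0.3]
opening: 0.0396
```

Emit:
drive_tool --motion '[[[-0.4,0.1,3.5,0,0,0,0],[-0.4,0.1,3.2,0,0,0,0],[-0.4,0,0,0,0,0,0],[-0.4,0,0,0,0,0,0]]]'

```text
t: 25.77
tool_pos: [0.5778, -0.177, 0.191]
eef_rot: [1.0, -0.001, -0.0, 0.0]
wrist_force: [0.4, 0.3, -0.5]
opening: 0.0402
```

```bash
python3 look.py w12 small_ring
python3 - <<'E'
from h import *
plan([.5815,-.1755,.13],rot(0,0),1)
E
```

```text
25.8167 0.03960774336421033 [ 0.578  -0.1757  0.1911] [ 0.2263  0.114  -0.2193]
tip 1 -0.0273837282467339 x range [-0.0088  0.0112] y [0.0202 0.0332]
tip -1 -0.027480508941182664 x range [0.0025 0.0113] y [-0.0322 -0.0195]
ring 0.84 [ 0.5783 -0.176   0.2234] r 0.0211135596036911 in tool [ 0.0003  0.0003 -0.0322]
turn [ 0.0009 -0.0001  0.0004] deg 0.05 | then shift cm [0.34 0.05 6.12] norm 6.13 per row/1 [0.336 0.048 6.119]
```

Emit:
drive_tool --motion '[[[-0.4,0.34,0,1,0,0,0],[-0.4,0,0,2,0,0,0],[-0.4,0,0,2,0,0,0],[-0.4,0,0,1,0,0,0],[-0.4,0,0,0,0,0,0],[-0.4,0,0,0,0,0,0]]]'

```text
t: 26.37
tool_pos: [0.5818, -0.1751, 0.1308]
eef_rot: [1.0, 0.001, -0.0, 0.0]
wrist_force: [0.1, -0.5, 0.2]
opening: 0.04
```

Emit:
drive_tool --motion '[[[-0.4,-0.05,0.04,0.7,0,0,0],[-0.4,0,0,0.8,0,0,0],[-0.4,0,0,0.8,0,0,0],[-0.4,0,0,0.5,0,0,0],[-0.4,0,0,0.3,0,0,0],[-0.4,0,0,0.1,0,0,0],[-0.4,0,0,0,0,0,0]]]'

```text
t: 26.95
tool_pos: [0.5812, -0.1762, 0.0986]
eef_rot: [1.0, 0.0, -0.0, 0.001]
wrist_force: [0.3, 1.3, -0.2]
opening: 0.0399
```

Emit:
drive_tool --motion '[[[-0.4,0,0,0.05,0,0,0],[-0.4,0,0,0.05,0,0,0],[-0.4,0,0,0,0,0,0]]]'

```text
t: 27.2
tool_pos: [0.5813, -0.1762, 0.098]
eef_rot: [1.0, 0.0, 0.0, 0.001]
wrist_force: [-0.8, 0.1, -0.3]
opening: 0.0401
```

Emit:
drive_tool --motion '[[[-0.4,0,0,0.07,0,0,0],[-0.4,0,0,0.07,0,0,0],[-0.4,0,0,0,0,0,0]]]'

```text
t: 27.45
tool_pos: [0.5814, -0.1762, 0.0971]
eef_rot: [1.0, 0.0, 0.0, 0.001]
wrist_force: [-2.4, 0.1, 6.9]
opening: 0.04
```

Emit:
drive_tool --motion '[[[0.15,0,0,0,0,0,0],[0.15,0,0,0,0,0,0],[0.15,0,0,0,0,0,0],[0.15,0,0,-1,0,0,0],[0.15,0,0,-2,0,0,0],[0.15,0,0,-3,0,0,0],[0.15,0,0,-3,0,0,0],[0.15,0,0,0,0,0,0]]]'

```text
t: 28.12
tool_pos: [0.583, -0.1768, 0.1933]
eef_rot: [1.0, 0.0, 0.004, 0.002]
wrist_force: [0.4, 0.2, 0.9]
opening: 0.0492
```

Run:
```python
from h import *
plan([.4505,.0099,.11],rot(0,0),8)
s=manip.snapshot("wrist")
Q=cloud(s,terra(s)); Q=Q[(np.linalg.norm(Q[:,:2]-[.581,-.1755],axis=1)<.045)]
for lo,hi in ((.094,.104),(.109,.12),(.124,.138)):
    T=Q[(Q[:,2]>lo)&(Q[:,2]<hi)]; print("placed",len(T),np.percentile(T[:,2],[2,50,98]),cv2.minEnclosingCircle(T[:,:2].astype(np.float32)))
```

```text
turn [ 0.0046 -0.0075  0.0004] deg 0.5 | then shift cm [-13.25 -18.67   8.33] norm 24.36 per row/8 [-1.656 -2.333  1.042]
placed 1044 [0.0960517  0.09935819 0.10224378] ((0.5817318558692932, -0.17411474883556366), 0.032687168568372726)
placed 1042 [0.11050612 0.11428998 0.11865141] ((0.5816234946250916, -0.17526303231716156), 0.02705324813723564)
placed 1960 [0.12662385 0.12934142 0.13068358] ((0.5816947221755981, -0.1754714846611023), 0.02094574086368084)
```

Emit:
drive_tool --motion '[[[0,-1.65,-2.33,0,0.0046,-0.0075,0],[0,-1.65,-2.33,0,0,0,0],[0,-1.65,-2.33,0.5,0,0,0],[0,-1.65,-2.33,1,0,0,0],[0,-1.65,-2.33,1.5,0,0,0],[0,-1.65,-2.33,1.5,0,0,0],[0,-1.65,-2.33,2,0,0,0],[0,-1.7,-2.36,2,0,0,0],[0,0,0,0,0,0,0],[0,0,0,0,0,0,0],[0,0,0,0,0,0,0]]]'

```text
t: 29.08
tool_pos: [0.4485, 0.0107, 0.1033]
eef_rot: [1.0, 0.0, -0.003, -0.002]
wrist_force: [0.5, 0.2, 0.7]
opening: 0.0426
```

```bash
python3 look.py w13
python3 - <<'E'
from h import *
s=np.load("w13.npz"); st=manip.read_state(); R0=R.from_quat(st["eef_rot"])
Q=cloud(s,terra(s)); Q=Q[np.linalg.norm(Q[:,:2]-[.4505,.0099],axis=1)<.03]
z=Q[:,2]; print(len(Q),z.max(),np.percentile(z,[5,50,95]))
for lo,hi in ((.036,.06),(.01,.018)):
    T=Q[(z>lo)&(z<hi)]
    if len(T): c=cv2.minEnclosingCircle(T[:,:2].astype(np.float32)); print(lo,len(T),c,R0.inv().apply(np.r_[c[0],.046]-st["tool_pos"]))
E
```

```text
29.1333 0.04270210680975881 [0.4488 0.0104 0.1034] [ 0.8852 -0.1422  0.233 ]
tip 1 -0.02355815171100267 x range [-0.0103  0.0111] y [0.02   0.0316]
tip -1 -0.024226619016258263 x range [-0.0093  0.011 ] y [-0.0343 -0.0223]
1971 0.04741096104593273 [0.01160292 0.04240016 0.04612275]
0.036 1290 ((0.4506421387195587, 0.009861309081315994), 0.01489061675965786) [0.00224792 0.00071    0.05742188]
0.01 505 ((0.4508531987667084, 0.009925314225256443), 0.01864103227853775) [0.00245898 0.00064603 0.05742069]
```

Emit:
drive_tool --motion '[[[0,0.22,0.07,1,-0.004,0.006,0],[0,0,0,2.5,0,0,0],[0,0,0,2.5,0,0,0],[0,0,0,2,0,0,0],[0,0,0,1.5,0,0,0],[0,0,0,0.8,0,0,0],[0,0,0,0,0,0,0],[0,0,0,0,0,0,0]]]'

```text
t: 29.8
tool_pos: [0.4506, 0.0097, 0.0003]
eef_rot: [1.0, -0.0, -0.001, 0.0]
wrist_force: [0.3, 0.1, -0.3]
opening: 0.0425
```

```bash
python3 look.py w14; python3 -c "
from h import *
plan([.4506,.0099,0],rot(0,0))"
```

```text
29.85 0.04273448000787492 [0.4508 0.0098 0.0007] [-0.5517 -0.0813  0.1838]
tip 1 -0.023473610999123058 x range [-0.0097  0.0111] y [0.0204 0.0318]
tip -1 -0.02478769452506358 x range [-0.0082  0.011 ] y [-0.0342 -0.0219]
turn [ 0.0008  0.0004 -0.0001] deg 0.05 | then shift cm [-0.02 -0.01  0.07] norm 0.08 per row/1 [-0.023 -0.01   0.073]
```

Close on the knob and lift.

Emit:
drive_tool --motion '[[[-0.6,0,0,0.05,0,0,0],[-0.6,0,0,0,0,0,0],[-0.6,0,0,0,0,0,0],[-0.6,0,0,0,0,0,0],[-0.6,0,0,0,0,0,0],[-0.6,0,0,-1,0,0,0],[-0.6,0,0,-2,0,0,0],[-0.6,0,0,-3,0,0,0],[-0.6,0,0,-3.5,0,0,0],[-0.6,0,0,-3.5,0,0,0],[-0.6,0,0,-3.5,0,0,0]]]'

```text
t: 30.77
tool_pos: [0.4498, 0.0104, 0.1672]
eef_rot: [1.0, 0.0, -0.0, 0.0]
wrist_force: [1.3, 0.3, -0.4]
opening: 0.0277
```

Emit:
drive_tool --motion '[[[-0.6,0,0,-2.5,0,0,0],[-0.6,1.6,2.25,0,0,0,0],[-0.6,1.6,2.25,0,0,0,0],[-0.6,1.6,2.25,0,0,0,0],[-0.6,1.6,2.25,0,0,0,0],[-0.6,1.6,2.25,0,0,0,0],[-0.6,1.6,2.25,0,0,0,0],[-0.6,1.6,2.25,0,0,0,0],[-0.6,1.6,2.25,0,0,0,0],[-0.6,0.2,0.3,0,0,0,0],[-0.6,0,0,0,0,0,0],[-0.6,0,0,0,0,0,0]]]'

```text
t: 31.77
tool_pos: [0.58, -0.1723, 0.1898]
eef_rot: [1.0, 0.0, -0.001, 0.0]
wrist_force: [0.1, -0.6, -0.3]
opening: 0.0274
```

```bash
python3 look.py w15
python3 - <<'E'
from h import *
plan([.5816,-.1757,.1650],rot(0,0))
s=np.load("w15.npz"); st=manip.read_state(); R0=R.from_quat(st["eef_rot"])
Q=cloud(s,terra(s)); q=R0.inv().apply(Q-st["tool_pos"]); q=q[(np.linalg.norm(q[:,:2],axis=1)<.03)&(q[:,2]<.02)]
z=q[:,2]; print("finial in tool z pct",np.percentile(z,[1,5,50,95,99]))
T=q[z<np.percentile(z,1)+.008]; print("knob",cv2.minEnclosingCircle(T[:,:2].astype(np.float32)))
t=manip.snapshot("scene"); 
Q=cloud(t,terra(t)); Q=Q[(np.linalg.norm(Q[:,:2]-st["tool_pos"][:2],axis=1)<.04)&(Q[:,2]>.14)]; print("scene z of held",Q[:,2].min(),Q[:,2].max(),"in tool",Q[:,2].min()-st["tool_pos"][2])
cv2.imwrite("pics/s15.png",cv2.resize(t["frame"][120:250,150:310],None,fx=4,fy=4))
E
```

```text
31.8167 0.027944818342329578 [ 0.58   -0.172   0.1899] [ 0.7673 -0.2501 -0.2041]
tip 1 -0.026187913283429638 x range [0.0044 0.0115] y [0.0133 0.0263]
tip -1 -0.026609861029488945 x range [0.005  0.0116] y [-0.0273 -0.0142]
turn [0.0005 0.0012 0.0006] deg 0.08 | then shift cm [0.16 0.37 2.49] norm 2.52 per row/1 [0.163 0.373 2.486]
finial in tool z pct [-0.04594783 -0.04543762 -0.04114806 -0.00913146 -0.00311888]
knob ((-0.00020308000966906548, -0.0004884930094704032), 0.01502364780753851)
scene z of held 0.18808857754634967 0.23765832103765216 in tool -0.0017711344665264361
```

View pics/s15.png

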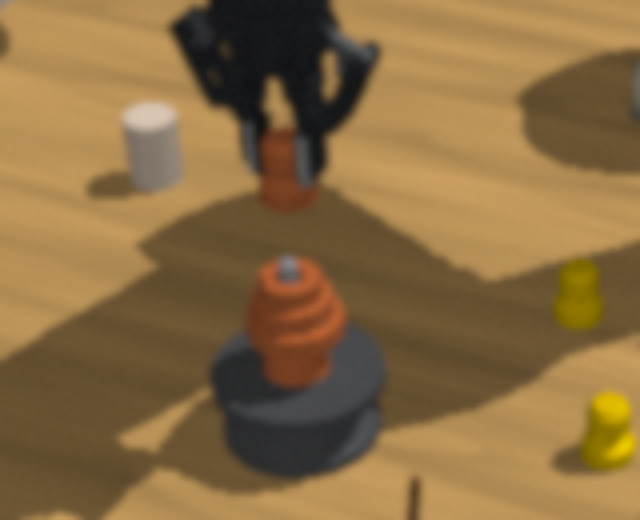

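The three rings are nested in order, and the finial hangs upright above the rod. Lowering it on.

Emit:
drive_tool --motion '[[[-0.6,0.16,0.37,1,0,0,0],[-0.6,0,0,1.5,0,0,0],[-0.6,0,0,1.5,0,0,0],[-0.6,0,0,0.4,0,0,0],[-0.6,0,0,0,0,0,0],[-0.6,0,0,0,0,0,0]]]'

```text
t: 32.37
tool_pos: [0.5819, -0.1762, 0.1456]
eef_rot: [1.0, 0.0, -0.001, 0.0]
wrist_force: [0.5, 0.0, -0.5]
opening: 0.0278
```

Emit:
drive_tool --motion '[[[-0.6,-0.03,-0.04,0.3,0,0,0],[-0.6,0,0,0.3,0,0,0],[-0.6,0,0,0.3,0,0,0],[-0.6,0,0,0.3,0,0,0],[-0.6,0,0,0.2,0,0,0],[-0.6,0,0,0,0,0,0],[-0.6,0,0,0,0,0,0]]]'

```text
t: 32.95
tool_pos: [0.5816, -0.176, 0.1311]
eef_rot: [1.0, 0.0, -0.001, 0.0]
wrist_force: [-1.0, 0.6, -1.1]
opening: 0.0275
```

Emit:
drive_tool --motion '[[[-0.6,0,0,0.06,0,0,0],[-0.6,0,0,0.06,0,0,0],[-0.6,0,0,0,0,0,0]]]'

```text
t: 33.2
tool_pos: [0.5818, -0.1761, 0.1306]
eef_rot: [1.0, 0.0, -0.0, 0.0]
wrist_force: [-0.8, 0.2, 3.5]
opening: 0.0279
```

Emit:
drive_tool --motion '[[[-0.6,0,0,0.05,0,0,0],[-0.6,0,0,0,0,0,0]]]'

```text
t: 33.37
tool_pos: [0.5819, -0.1761, 0.1305]
eef_rot: [1.0, 0.0, -0.0, 0.001]
wrist_force: [-1.3, 0.3, 8.3]
opening: 0.0278
```

Emit:
drive_tool --motion '[[[-0.1,0,0,0,0,0,0],[-0.1,0,0,0,0,0,0],[-0.1,0,0,0,0,0,0],[-0.1,0,0,-0.7,0,0,0],[-0.1,0,0,-1.5,0,0,0],[-0.1,0,0,-2.5,0,0,0],[-0.1,0,0,-3,0,0,0],[-0.1,0,0,-3,0,0,0],[-0.1,0,0,0,0,0,0],[-0.1,0,0,0,0,0,0],[-0.1,0,0,0,0,0,0]]]'

```text
t: 34.28
tool_pos: [0.5816, -0.1759, 0.2363]
eef_rot: [1.0, 0.0, -0.001, 0.0]
wrist_force: [0.1, 0.2, -0.9]
opening: 0.0386
```

Run:
```python
from h import *
print(manip.read_state()["t"],manip.read_state()["tool_pos"])
s=manip.snapshot("wrist")
Q=cloud(s,terra(s)); Q=Q[(np.linalg.norm(Q[:,:2]-[.581,-.1755],axis=1)<.045)]
print("top",np.percentile(Q[:,2],99.5))
for lo,hi in ((.094,.104),(.109,.12),(.125,.134),(.139,.149),(.155,.181)):
    T=Q[(Q[:,2]>lo)&(Q[:,2]<hi)]; print(lo,len(T),np.median(T[:,2]) if len(T) else 0,cv2.minEnclosingCircle(T[:,:2].astype(np.float32)) if len(T) else 0)
t=manip.snapshot("scene"); Q=cloud(t,terra(t)); Q=Q[(np.linalg.norm(Q[:,:2]-[.581,-.1755],axis=1)<.045)]; print("scene top",Q[:,2].max())
a=cv2.resize(t["frame"][130:260,160:290],None,fx=3,fy=3); b=cv2.resize(s["frame"],(500,390)); cv2.imwrite("pics/fin.png",np.hstack([a,b[:,100:500]]))
```

```text
34.2833 [ 0.58162131 -0.17589155  0.23628162]
top 0.1767396425117334
0.094 837 0.09936973560149182 ((0.5818256735801697, -0.1738675832748413), 0.03287786990404129)
0.109 770 0.11426519291144033 ((0.5816556215286255, -0.17546141147613525), 0.02701921947300434)
0.125 271 0.1289750185587888 ((0.581994354724884, -0.17529059946537018), 0.020915532484650612)
0.139 518 0.14366511590382108 ((0.5815876722335815, -0.1756449192762375), 0.019033489748835564)
0.155 1347 0.17461566516292829 ((0.581623911857605, -0.17572827637195587), 0.01496888231486082)
scene top 0.1780214866489095
```

View pics/fin.png

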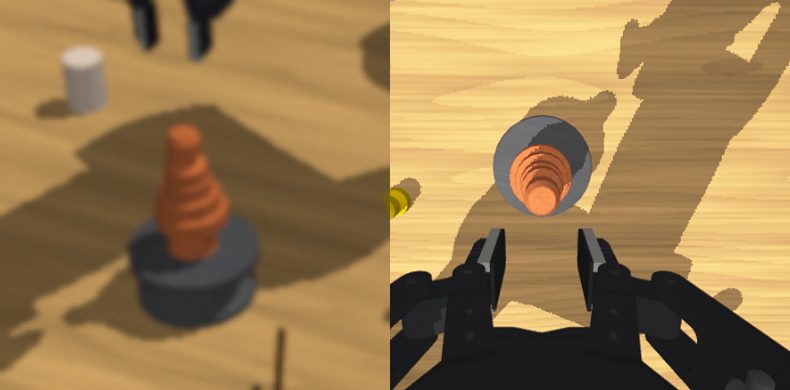

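The totem is complete: finial upright, collar top at 0.1437 (nominal 0.144) and knob top at about 0.177 (nominal 0.176). The gripper is clear.

```bash
python3 -c "
from workcell import manip; print(manip.hand_in())"
```

```text
the job is handed in; nothing more can be done
None
```

The totem is built and handed in at about 34 s of the 72 s allowed. I lifted the large, middle and small rings off the board in that order, lowered each down the rod until it touched, and then put the terracotta finial on top.

**Last checks:**
- **Rings:** the tops are at 99.4, 114.3 and 129.0 mm, against 100, 115 and 130 mm expected. All three centres are within about 2 mm of the rod's axis.
- **Finial:** the collar top is at 143.7 mm (144 mm expected). The knob top is at about 177 mm (176 mm expected). Knob and collar line up within 0.2 mm, so it stands upright and fully down.
- **Gripper:** it was open and clear of everything. The highest wrist force I read was about 31 N, when the fingers closed on the small ring.

**One disagreement:** the fingertips stand about 22–27 mm behind the reported TCP, not 8 mm ahead of it as `manip.tip_reach` says. Wrist depth and the scene view both showed this, so I set grasp heights from the measured tips.

**Not checked:** I never went near the jar, the bowl or the kiln prop, but I did not measure their positions again at the end. The last view shows the kiln prop still standing.

I viewed 10 pictures.

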